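# Line up the finials for the record photograph

## Robot

A 6-joint arm with a two-finger parallel gripper is mounted at the origin on the work surface. World frame = base frame: x ahead of the robot, y to its left, z up, the work surface at z = 0. Lengths are in mm, angles in rad, forces in N, time in s.
With the tool pointing down it reaches from about 275 to 1000 mm from the base axis. Payload 8.4 kg.
Tool frame: the origin (TCP) lies on the centre line of the jaws, within the pads' length; the fingertips stand 11 mm ahead of it and the grasp point (between the pads) lies 8 mm behind it; z points along the fingers, y is the line along which they close (so a half turn about z gives the same grasp; the last joint's range is limited). The gripper opens to 85 mm and grips with 20 to 120 N. Pads are 22 mm wide; open, the fingers measure 114 mm over their backs; the gripper's body (76 mm by 85 mm) begins 54 mm behind the grasp point. The pads swing forward as they close: fully open they stand 13 mm farther back than shut.
Start: joints at [-1.233, 0.353, 1.633, -0, 1.155, -0.002], TCP at [208.31, -589.266, 219.181] pointing down, gripper open.
Joint ranges: [-2.63, 2.63], [-0.92, 2.1], [0.06, 2.66], [-1.3, 4.44], [0, 2.69], [-3.02, 3.02]. Speed limits (rad/s): [2.22, 2.22, 2.79, 3.14, 3.14, 3.14].

## Interface

Orientations are given as a 3x3 rotation matrix whose columns are the frame's x, y, z axes.
In Python, from cell import monitor, cams, arm, finder gives the robot as it stands.
- The arm moves only by the shell command python3 -m inch 'ROWS' [FORCE]. ROWS is JSON, a list of rows, each an object with "jaw": the opening, from 0 (shut) to 1 (fully open); "slide": the shift along the tool's x, y, z scaled (see below), a list of three; "dr": the turn, a rotation vector about the tool's x, y, z scaled (see below), a list of three. A call has 1 to 10 rows; each row shifts and turns the commanded pose from where the row before left it, along the tool's axes as they then stand; what a row does not reach is not made up. The controller multiplies each number of a shift by 0.025 m and each number of a turn by 0.12 rad. A row lasts 1/10 s, in which the tool goes at most 50 mm and 8.59 degrees, less where a joint would pass 70% of its speed; a pose out of reach is approached as far as the arm can. A call with a number of a shift or a turn outside -1 to 1 is refused whole. A call with a gripper value outside its range is refused whole. The fingers move at their own pace and stop on an object; FORCE is the grip in N (left out, the last holds). Time passes only in rows, so rows that do not move let the fingers close. It gives the time, the measured TCP pose, the force, the opening and the grip force at its end, in the units of the state.
- monitor.get_state(): the state, without advancing time (a new reading comes with each control period).
- cams.read_camera(name): name is "scene" or "top" or "wrist"; returns (picture, depth): 480x640x3 uint8, blue, green, red; 480x640 float32, mm along the optical axis (not along the pixel's ray), 0 where there is no reading.
- cams.camera_model(name): a dict with "fx", "fy", "cx", "cy" (pixels), "R" (3x3) and "t" (3): a world point X has camera coordinates R X + t. Camera axes: x right, y down, z forward; pixel columns grow to the right and rows downward; lengths in mm; the calibration is good to about 2 mm. A picture is of the moment at which its call begins: read the wrist's pose just before it. camera_model takes no time and is no camera call; for the wrist camera it gives the pose at the moment of the call.
- arm.close_job(): hands the job in; it is judged then, once.
Trained networks look in the newest picture that a camera, given by its name, has taken for a name from the list of things; names that differ only in an ending like _2 or _b are one class to them, and where a whole thing is asked for, a point or a joint stands for the part that bears it (a point fixed in the world has none). Each returns a list of dicts, best first, with "score" (0 to 1); they miss things now and then, are a little off and sometimes report something else, mostly with a low value. They report only what shows in the picture. A call takes as long as a camera call.
- finder.masks_of(target, camera): "region" (480x640 bool, what is visible of it) and "point" ([column, row] in pixels, amid what is visible of it).
The state is a dict: "clock": time; "joint_pos": joint angles; "joint_vel": joint speeds; "joint_torque": joint torques, N m; "position": TCP position; "ee_rot": TCP orientation; "contact_force": force on the tool from outside, world axes, zero at the start; "torque": the same for the moment, N m; "grip_width": finger opening in mm; "grasp_force": force on a finger pad.
Only numpy, scipy, OpenCV 4.12 (cv2) and the standard library are available. Lean on these libraries where they do the work, as an engineer would, in place of code of your own. Each camera call takes 0.05 s, during which the arm holds its last target. There are 200 camera calls.

## Task

The four turned wooden finials detached from the altarpiece are to be photographed as a set: stand them upright in a row on the photo board, one centred on each cork rest, in order of height, with the shortest next to the L-shaped scale and the tallest at the far end of the row, beside the grey card. They are old and fragile: set each one down on its rest before letting go, and do not let any of them fall over.

Things in the scene. Friction and masses are not known exactly. Their poses are not given: they have to be found in the camera images.
- finial_a: Shortest of four loose turned wooden finials of one urn pattern (17 g, give or take a third), upright on the table, 53 mm tall. From below: round foot 23 mm across; waist; straight-sided round body 29 mm across from 17 to 31 mm up (grip here from above, any yaw); thin neck; bud 13 mm across; tip. Origin: centre of the underside; z up its axis.
- finial_b: Second shortest of four loose turned wooden finials of one urn pattern (30 g, give or take a third), upright on the table, 66 mm tall. From below: round foot 29 mm across; waist; straight-sided round body 37 mm across from 21 to 39 mm up (grip here from above, any yaw); thin neck; bud 16 mm across; tip. Origin: centre of the underside; z up its axis.
- finial_c: Second tallest of four loose turned wooden finials of one urn pattern (48 g, give or take a third), upright on the table, 79 mm tall. From below: round foot 34 mm across; waist; straight-sided round body 44 mm across from 25 to 46 mm up (grip here from above, any yaw); thin neck; bud 19 mm across; tip. Origin: centre of the underside; z up its axis.
- finial_d: Tallest of four loose turned wooden finials of one urn pattern (74 g, give or take a third), upright on the table, 92 mm tall. From below: round foot 40 mm across; waist; straight-sided round body 51 mm across from 29 to 54 mm up (grip here from above, any yaw); thin neck; bud 22 mm across; tip. Origin: centre of the underside; z up its axis.
- rest1: One of four identical round cork rests lying in a row on the grey photo board, fixed, 58 mm across, 4 mm thick; rest1 to rest4 follow one another along the board's +y, about 80 mm apart. Origin: centre of its underside, on the board; its top is 4 mm above that, 10 mm above the table.
- rest2: One of four identical round cork rests lying in a row on the grey photo board, fixed, 58 mm across, 4 mm thick; rest1 to rest4 follow one another along the board's +y, about 80 mm apart. Origin: centre of its underside, on the board; its top is 4 mm above that, 10 mm above the table.
- rest3: One of four identical round cork rests lying in a row on the grey photo board, fixed, 58 mm across, 4 mm thick; rest1 to rest4 follow one another along the board's +y, about 80 mm apart. Origin: centre of its underside, on the board; its top is 4 mm above that, 10 mm above the table.
- rest4: One of four identical round cork rests lying in a row on the grey photo board, fixed, 58 mm across, 4 mm thick; rest1 to rest4 follow one another along the board's +y, about 80 mm apart. Origin: centre of its underside, on the board; its top is 4 mm above that, 10 mm above the table.
- board: Flat grey photo board, fixed, 100 mm (its x) by 440 mm (its y), 6 mm thick, carrying the row of rests along its y axis, with the L-scale at one end of the row and a flat rectangular grey-step card at the other (which is at which end varies). Origin: centre of its underside, on the table.
- scale: Flat white L-shaped photo scale with black centimetre checks, fixed on the board beyond one end of the row of rests (at about y = -185 or +185 mm of the board), 70 mm by 70 mm, 2 mm thick. Origin: centre of the 70 mm square, on the board.

How it is judged (in metres and radians):
At the end, for the whole second after the job is handed in: Counting from the L-scale's end of the row, the rests carry the shortest, second shortest, second tallest and tallest finial; each finial's axis is within 12 mm of its rest's centre, its foot on the cork (origin 5 to 15 mm above the table), upright within 0.12 rad, released and at rest (((y of scale in the frame of board below 0 m and horizontal distance between finial_a and rest1 below 0.012 m and horizontal distance between finial_b and rest2 below 0.012 m and horizontal distance between finial_c and rest3 below 0.012 m and horizontal distance between finial_d and rest4 below 0.012 m) or (y of scale in the frame of board above 0 m and horizontal distance between finial_a and rest4 below 0.012 m and horizontal distance between finial_b and rest3 below 0.012 m and horizontal distance between finial_c and rest2 below 0.012 m and horizontal distance between finial_d and rest1 below 0.012 m)) and height (world z) of finial_a between 0.005 and 0.015 m and angle between each of finial_a, finial_b, finial_c, finial_d's own z axis and vertical below 0.12 rad and linear speed of each of finial_a, finial_b, finial_c, finial_d below 0.02 m/s and angular speed of each of finial_a, finial_b, finial_c, finial_d below 0.3 rad/s and height (world z) of finial_b between 0.005 and 0.015 m and height (world z) of finial_c between 0.005 and 0.015 m and height (world z) of finial_d between 0.005 and 0.015 m); the robot touches nothing.
It fails at once if a finial is knocked or tipped over (leans more than 0.7 rad) (angle between any of finial_a, finial_b, finial_c, finial_d's own z axis and vertical above 0.7 rad).
It fails at once if a finial is let go in the air (foot more than 35 mm above the table, so 25 mm above its rest, and not held by the fingers) ((height (world z) of finial_a above 0.035 m and contact force between finial_a and the fingers below 0.05 N) or (height (world z) of finial_b above 0.035 m and contact force between finial_b and the fingers below 0.05 N) or (height (world z) of finial_c above 0.035 m and contact force between finial_c and the fingers below 0.05 N) or (height (world z) of finial_d above 0.035 m and contact force between finial_d and the fingers below 0.05 N)).
It also fails if it takes over 106 s, if anything falls off the work surface, if the arm or the gripper's body presses on something with over 40 N, if the wrist force passes 120 N, or if a joint passes its speed limit or range.

## Working session

There is one attempt and no reset: what is moved stays moved. The work goes in short steps, Python scripts to look and compute and a shell command to move; the robot and the scene stay as the last step left them, time stands still between calls to the robot, and variables do not carry over. Pictures are saved under pics/ and viewed, at most 14 in all, crops included, and the job is handed in when it is done.

```bash
ls; mkdir -p pics; python3 - <<'E'
from cell import monitor,cams
import cv2
s=monitor.get_state(); print(s)
for n in ("top","scene"):
    p,d=cams.read_camera(n); cv2.imwrite(f"pics/{n}1.png",p); print(n,cams.camera_model(n))
E
```

```text
pics
{'clock': 0.0, 'joint_pos': array([-1.23339046e+00,  3.53638618e-01,  1.63413194e+00,  3.17620353e-05,
        1.15522830e+00, -2.40624607e-03]), 'joint_vel': array([ 0.00138361, -0.0007608 , -0.00137677,  0.0010141 , -0.00063614,
        0.00066706]), 'joint_torque': array([-4.45554306e-04, -6.05262637e+01, -3.42070520e+01, -1.36908484e-04,
        9.49488545e-03, -8.31267641e-06]), 'position': array([ 208.15892292, -588.78595867,  218.46859666]), 'ee_rot': array([[ 9.42821594e-01,  3.33297539e-01, -4.38092022e-04],
       [ 3.33297825e-01, -9.42820647e-01,  1.33654279e-03],
       [ 3.24242190e-05, -1.40613652e-03, -9.99999011e-01]]), 'contact_force': array([-0.66577394,  0.25846713, -0.13969996]), 'torque': array([ 0.02545744, -0.01957695, -0.05275767]), 'grasp_force': 0.0, 'grip_width': 85.63065330602933}
top {'fx': 516.2154973135924, 'fy': 516.2154973135924, 'cx': 323.97275315680946, 'cy': 235.38050936982765, 'R': array([[ 0.00396859, -0.99936235,  0.0354844 ],
       [-0.98751379, -0.00950486, -0.15724559],
       [ 0.1574826 , -0.03441729, -0.98692182]]), 't': array([-21.88841102, 574.09450755, 894.9612044 ])}
scene {'fx': 507.224405607402, 'fy': 507.224405607402, 'cx': 319.6965100658229, 'cy': 234.11983332315114, 'R': array([[-0.70120128,  0.71286396,  0.01190546],
       [ 0.54803705,  0.54960174, -0.63055001],
       [-0.45603964, -0.43561784, -0.77605731]]), 't': array([ 388.65009889, -290.83742137, 1101.4610055 ])}
```

View pics/top1.png

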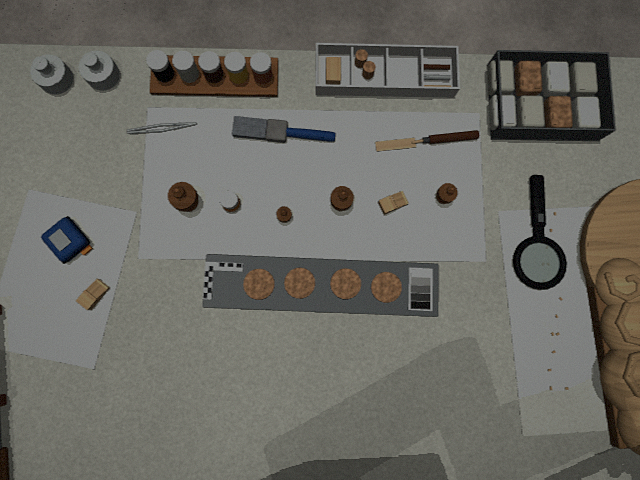

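```bash
cat > h.py <<'E'
import numpy as np, cv2
from cell import monitor,cams,finder
def world(n,region,zr=None):
    """world points of a region from depth"""
    p,d=cams.read_camera(n); return pts(n,d,region)
def pts(n,d,region):
    m=cams.camera_model(n); v,u=np.nonzero(region&(d>0)); z=d[v,u]
    c=np.stack([(u-m["cx"])/m["fx"]*z,(v-m["cy"])/m["fy"]*z,z],1)
    return (c-m["t"])@m["R"]
E
python3 - <<'E'
from h import *
p,d=cams.read_camera("top")
for t in ("finial_a","rest1","scale","board"):
    for r in finder.masks_of(t,"top"):
        P=pts("top",d,r["region"])
        print(t,round(r["score"],2),np.round(r["point"]),r["region"].sum(),"med",np.median(P,0).round(1),"mm",np.percentile(P,2,axis=0).round(),np.percentile(P,98,axis=0).round())
E
```

```text
finial_a 0.9 [339. 200.] 445 med [641.3 -48.6  51.7] mm [625. -68.  33.] [665. -31.  78.]
finial_a 0.87 [186. 199.] 641 med [638.3 235.6  59.8] mm [620. 218.  31.] [664. 262.  91.]
finial_a 0.64 [283. 211.] 212 med [614.3  57.7  33.8] mm [603.  45.   1.] [634.  71.  52.]
rest1 0.9 [257. 281.] 732 med [487.2 102.2   9.5] mm [462.  77.   6.] [513. 127.  13.]
rest1 0.87 [343. 281.] 680 med [490.2 -58.6   9.8] mm [466. -83.   6.] [515. -35.  13.]
rest1 0.62 [384. 287.] 720 med [ 483.4 -134.3    9.7] mm [ 458. -160.    6.] [ 509. -109.   13.]
scale 0.97 [210. 270.] 566 med [513.3 191.    7.7] mm [461. 138.   4.] [528. 204.  11.]
board 0.67 [317. 288.] 7986 med [481.   -5.    5.6] mm [ 435. -228.    2.] [538. 188.   9.]
```

The top view shows finial d at (183,196), a at (284,214), c at (342,197) and b at (447,192). The rests are at columns 258, 299, 345 and 386, with the L-scale on the left (+y), so the left rest takes a and the right one d. There is a white jar at (231,202) and wood blocks among the finials.

```bash
python3 - <<'E'
from h import *
D=[];
for i in range(3): p,d=cams.read_camera("top"); D.append(d)
d=np.median(D,0).astype(np.float32)
full=pts("top",d,np.ones(d.shape,bool)); 
for n,(u,v),R,z0,z1,H in (("d",(183,196),25.5,30,54,92),("a",(284,214),14.5,17,31,53),("c",(342,197),22,25,46,79),("b",(447,192),18.5,21,39,66)):
    m=np.zeros(d.shape,np.uint8); cv2.circle(m,(u,v),24,1,-1); P=pts("top",d,m>0)
    top=P[P[:,2]>H*0.82]; B=P[(P[:,2]>z0-2)&(P[:,2]<z1+4)]
    c=top[:,:2].mean(0); B=B[np.hypot(*(B[:,:2]-c).T)<R+8]
    mc,r=cv2.minEnclosingCircle(B[:,:2].astype(np.float32))
    print(n,"tip",c.round(1),len(top),P[:,2].max().round(1),"body",np.round(mc,1),round(r,1),len(B))
hsv=cv2.cvtColor(p,cv2.COLOR_BGR2HSV)
m=((hsv[...,1]>70)).astype(np.uint8); m[:255]=0;m[310:]=0;m[:,:235]=0;m[:,410:]=0
k,l,st,ce=cv2.connectedComponentsWithStats(m)
mod=cams.camera_model("top")
for i in range(1,k):
    if st[i,4]>200:
        u,v=ce[i]; ray=np.array([(u-mod["cx"])/mod["fx"],(v-mod["cy"])/mod["fy"],1])@mod["R"]; o=-mod["t"]@mod["R"]
        X=o+ray*(10-o[2])/ray[2]; print("rest",ce[i].round(1),st[i],X.round(1), pts("top",d,l==i).mean(0).round(1))
E
```

```text
d tip [643.1 240.3] 121 92.9 body [644.5 241.7] 25.6 302
a tip [616.4  57.8] 34 53.9 body [617.1  57.8] 14.6 120
c tip [644.8 -49.2] 81 81.6 body [646.1 -49.5] 21.8 204
b tip [ 659.1 -248.4] 55 67.0 body [ 659.7 -249.5] 18.3 190
rest [258.4 283.8] [243 269  31  31 755] [487.8 102.3  10. ] [487.8 102.3   9.5]
rest [299.3 282.6] [284 268  31  31 742] [490.5  26.4  10. ] [490.5  26.4   9.6]
rest [345.3 283.3] [330 268  31  31 745] [489.7 -59.4  10. ] [489.8 -59.5   9.6]
rest [385.9 286.9] [371 272  31  31 744] [ 483.5 -135.6   10. ] [ 483.6 -135.7    9.6]
```

```bash
python3 -m inch '[{"jaw":1,"slide":[1,0,0],"dr":[0,0,-1]},{"jaw":1,"slide":[1,0,0],"dr":[0,0,-1]},{"jaw":1,"slide":[1,0,0],"dr":[0,0,-1]},{"jaw":1,"slide":[1,0,0],"dr":[0,0,-1]},{"jaw":1,"slide":[1,0,0],"dr":[0,0,-1]},{"jaw":1,"slide":[1,0,0],"dr":[0,0,-1]},{"jaw":1,"slide":[1,0,0],"dr":[0,0,-1]},{"jaw":1,"slide":[1,0,0],"dr":[0,0,-1]},{"jaw":1,"slide":[1,0,0],"dr":[0,0,-1]},{"jaw":1,"slide":[1,0,0],"dr":[0,0,-1]}]' 30
```

```text
clock: 1.5
position: [358.8, -407.0, 219.2]
ee_rot: [[0.026, 1.0, 0.0], [1.0, -0.026, -0.0], [-0.0, 0.0, -1.0]]
contact_force: [0.9, 0.6, -0.3]
grip_width: 85.5
grasp_force: 0.0
```

```bash
python3 -m inch '[{"jaw":1,"slide":[0.63,1,0.2],"dr":[0,0,-0.22]},{"jaw":1,"slide":[0.63,1,0.5],"dr":[0,0,0]},{"jaw":1,"slide":[0.63,1,0.5],"dr":[0,0,0]},{"jaw":1,"slide":[0.63,1,0.5],"dr":[0,0,0]},{"jaw":1,"slide":[0.63,1,0.5],"dr":[0,0,0]},{"jaw":1,"slide":[0.63,1,0.5],"dr":[0,0,0]},{"jaw":1,"slide":[0.63,1,0.5],"dr":[0,0,0]},{"jaw":1,"slide":[0.63,1,0.5],"dr":[0,0,0]},{"jaw":1,"slide":[0.63,1,0.5],"dr":[0,0,0]},{"jaw":1,"slide":[0.63,1,0.5],"dr":[0,0,0]}]' && python3 -m inch '[{"jaw":1,"slide":[0,1,0],"dr":[0,0,0]},{"jaw":1,"slide":[0,1,0],"dr":[0,0,0]},{"jaw":1,"slide":[0,0,0],"dr":[0,0,0]},{"jaw":1,"slide":[0,0,0],"dr":[0,0,0]}]'
```

```text
clock: 2.5
position: [610.5, -251.4, 101.2]
ee_rot: [[0.005, 1.0, 0.0], [1.0, -0.005, -0.0], [-0.0, 0.0, -1.0]]
contact_force: [0.7, -0.4, 1.6]
grip_width: 85.1
grasp_force: 0.0
clock: 2.9
position: [659.3, -252.2, 101.3]
ee_rot: [[0.004, 1.0, -0.001], [1.0, -0.004, 0.0], [0.0, -0.001, -1.0]]
contact_force: [0.3, 0.2, -1.3]
grip_width: 85.2
grasp_force: 0.0
```

```bash
python3 -m inch '[{"jaw":1,"slide":[0.12,0,0.8],"dr":[0,0,0]},{"jaw":1,"slide":[0,0,0.8],"dr":[0,0,0]},{"jaw":1,"slide":[0,0,0.8],"dr":[0,0,0]},{"jaw":1,"slide":[0,0,0.77],"dr":[0,0,0]},{"jaw":1,"slide":[0,0,0],"dr":[0,0,0]},{"jaw":0.2,"slide":[0,0,0],"dr":[0,0,0]},{"jaw":0.2,"slide":[0,0,0],"dr":[0,0,0]},{"jaw":0.2,"slide":[0,0,0],"dr":[0,0,0]},{"jaw":0.2,"slide":[0,0,0],"dr":[0,0,0]},{"jaw":0.2,"slide":[0,0,0],"dr":[0,0,0]}]' 25 && python3 -m inch '[{"jaw":0.2,"slide":[0,0,0],"dr":[0,0,0]},{"jaw":0.2,"slide":[0,0,0],"dr":[0,0,0]},{"jaw":0.2,"slide":[0,0,0],"dr":[0,0,0]},{"jaw":0.2,"slide":[0,0,0],"dr":[0,0,0]}]'
python3 - <<'E'
from h import *
p,d=cams.read_camera("scene"); cv2.imwrite("pics/s2.png",p)
p,d=cams.read_camera("wrist"); cv2.imwrite("pics/w2.png",p)
E
```

```text
clock: 3.9
position: [660.3, -249.7, 23.8]
ee_rot: [[0.005, 1.0, 0.002], [1.0, -0.005, -0.001], [-0.001, 0.002, -1.0]]
contact_force: [-0.6, -0.7, 6.0]
grip_width: 33.9
grasp_force: 24.4
clock: 4.3
position: [660.3, -249.7, 23.8]
ee_rot: [[0.004, 1.0, 0.002], [1.0, -0.004, -0.001], [-0.001, 0.002, -1.0]]
contact_force: [-1.3, 0.5, 5.6]
grip_width: 33.9
grasp_force: 24.5
```

View pics/w2.png

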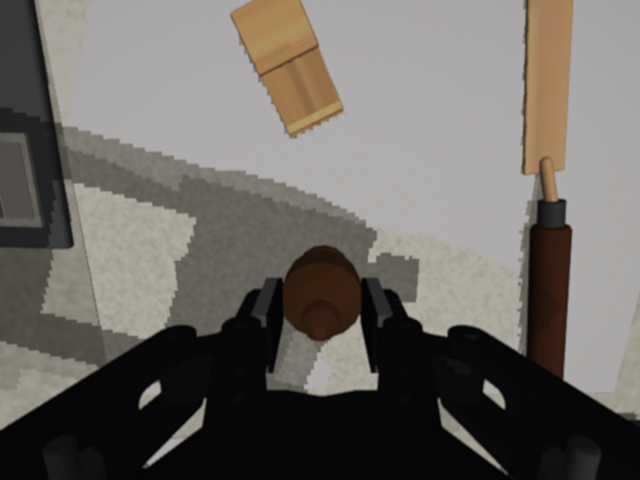

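The wrist view shows the finial between the pads at about (322,300). The gripper reads 33.9 mm and there's about 6 N upward, so I'll check the grip height from the side.

```bash
python3 - <<'E'
from h import *
p=cv2.imread("pics/s2.png"); m=cams.camera_model("scene")
c=m["R"]@np.array([660,-250,30.])+m["t"]; u,v=int(c[0]/c[2]*m["fx"]+m["cx"]),int(c[1]/c[2]*m["fy"]+m["cy"]); print(u,v)
q=p[max(v-60,0):v+50,max(u-70,0):u+70]; cv2.imwrite("pics/s2c.png",cv2.resize(q,None,fx=5,fy=5,interpolation=cv2.INTER_CUBIC))
E
```

```text
175 185
```

View pics/s2c.png

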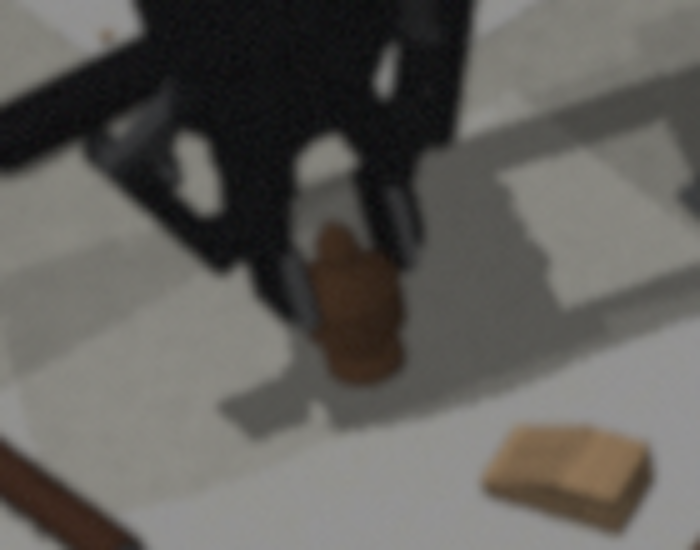

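```bash
python3 - <<'E'
from h import *
for n in ("scene","wrist"):
    p,d=cams.read_camera(n); P=pts(n,d,np.ones(d.shape,bool)); bgr=p[d>0].astype(int)
    k=(abs(P[:,1]+250)<13)&(abs(P[:,0]-660)>15)&(abs(P[:,0]-660)<45)&(P[:,2]>4)&(P[:,2]<110)
    for s in (-1,1):
        q=P[k&((P[:,0]-660)*s>0)]; c=bgr[k&((P[:,0]-660)*s>0)]
        print(n,s,len(q))
        for a in range(4,76,6):
            w=(q[:,2]>=a)&(q[:,2]<a+6)
            if w.any(): print(a,w.sum(),np.percentile(q[w,0],[5,50,95]).round(),c[w].mean(0).round())
E
```

```text
scene -1 413
4 3 [615. 617. 631.] [83. 87. 88.]
28 1 [645. 645. 645.] [51. 56. 60.]
34 4 [643. 644. 645.] [32. 36. 43.]
40 24 [635. 643. 645.] [41. 43. 45.]
46 25 [632. 642. 644.] [36. 36. 36.]
52 30 [632. 643. 645.] [36. 36. 37.]
58 30 [632. 643. 645.] [35. 35. 35.]
64 32 [633. 643. 644.] [34. 34. 34.]
70 35 [637. 643. 645.] [33. 33. 33.]
scene 1 423
4 6 [675. 676. 693.] [70. 76. 82.]
16 1 [677. 677. 677.] [43. 51. 61.]
22 12 [676. 678. 680.] [45. 52. 63.]
28 12 [675. 677. 679.] [32. 41. 54.]
34 5 [675. 676. 683.] [38. 45. 55.]
40 15 [679. 684. 688.] [53. 55. 58.]
46 32 [679. 685. 691.] [56. 57. 57.]
52 28 [678. 686. 692.] [47. 47. 48.]
58 29 [679. 687. 692.] [41. 42. 42.]
64 28 [680. 686. 691.] [39. 38. 38.]
70 22 [679. 685. 692.] [36. 35. 35.]
wrist -1 9793
16 1 [644. 644. 644.] [52. 58. 63.]
22 10 [643. 644. 645.] [32. 39. 47.]
28 9 [643. 644. 645.] [29. 35. 44.]
34 84 [643. 644. 645.] [19. 28. 41.]
40 267 [633. 643. 645.] [21. 26. 32.]
46 277 [630. 640. 643.] [18. 18. 18.]
52 308 [630. 640. 643.] [19. 18. 18.]
58 363 [630. 640. 643.] [18. 18. 18.]
64 331 [631. 642. 643.] [19. 19. 19.]
70 641 [638. 642. 643.] [21. 21. 21.]
wrist 1 10003
22 14 [675. 676. 678.] [29. 37. 47.]
28 17 [675. 676. 677.] [13. 22. 35.]
34 54 [675. 676. 677.] [30. 40. 54.]
40 286 [675. 677. 687.] [23. 29. 37.]
46 276 [677. 680. 690.] [20. 20. 20.]
52 316 [677. 680. 690.] [20. 20. 20.]
58 346 [677. 680. 690.] [21. 21. 21.]
64 345 [677. 678. 689.] [22. 22. 23.]
70 642 [677. 678. 682.] [22. 22. 22.]
```

The depth shows the fingertips at about z=40 while the TCP reads 24. The pads are resting on the shoulder, so I'll open, go about 20 mm lower and grip again.

```bash
python3 -m inch '[{"jaw":1,"slide":[0,0,0],"dr":[0,0,0]},{"jaw":1,"slide":[0,0,0],"dr":[0,0,0]},{"jaw":1,"slide":[0,0,0],"dr":[0,0,0]},{"jaw":1,"slide":[0,0,0.4],"dr":[0,0,0]},{"jaw":1,"slide":[0,0,0.4],"dr":[0,0,0]},{"jaw":1,"slide":[0,0,0],"dr":[0,0,0]}]' 25
python3 - <<'E'
from h import *
for n in ("wrist","scene"):
    p,d=cams.read_camera(n); P=pts(n,d,np.ones(d.shape,bool))
    k=(abs(P[:,1]+250)<9)&(abs(P[:,0]-660)>27)&(abs(P[:,0]-660)<65)&(P[:,2]>5)&(P[:,2]<110)
    q=P[k]; print(n,np.histogram(q[:,2],bins=range(5,115,5)))
E
```

```text
clock: 5.1
position: [657.9, -248.8, -0.0]
ee_rot: [[0.005, 1.0, -0.003], [1.0, -0.005, 0.001], [0.001, -0.003, -1.0]]
contact_force: [-0.9, 0.4, -1.0]
grip_width: 85.5
grasp_force: 0.0
wrist (array([   0,    0,    0,    0,  253,  407,  508,  600,  660,  725,  494,
        586,  140,  583, 4119, 3824, 1171, 1942, 1722, 1200,   72]), array([  5,  10,  15,  20,  25,  30,  35,  40,  45,  50,  55,  60,  65,
        70,  75,  80,  85,  90,  95, 100, 105, 110]))
scene (array([ 0,  0,  0,  0,  8, 14, 32, 28, 29, 36, 27, 18, 11, 20, 73, 59, 32,
       60, 11,  4,  5]), array([  5,  10,  15,  20,  25,  30,  35,  40,  45,  50,  55,  60,  65,
        70,  75,  80,  85,  90,  95, 100, 105, 110]))
```

```bash
python3 -m inch '[{"jaw":0.2,"slide":[0,0.07,0],"dr":[0,0,0]},{"jaw":0.2,"slide":[0,0,0],"dr":[0,0,0]},{"jaw":0.2,"slide":[0,0,0],"dr":[0,0,0]},{"jaw":0.2,"slide":[0,0,0],"dr":[0,0,0]},{"jaw":0.2,"slide":[0,0,0],"dr":[0,0,0]},{"jaw":0.2,"slide":[0,0,0],"dr":[0,0,0]},{"jaw":0.2,"slide":[0,0,0],"dr":[0,0,0]},{"jaw":0.2,"slide":[0,0,0],"dr":[0,0,0]}]' 25
python3 - <<'E'
from h import *
for n in ("wrist","scene"):
    p,d=cams.read_camera(n); P=pts(n,d,np.ones(d.shape,bool)); cv2.imwrite(f"pics/{n}3.png",p)
    k=(abs(P[:,1]+250)<9)&(abs(P[:,0]-660)>21)&(abs(P[:,0]-660)<65)&(P[:,2]>5)&(P[:,2]<110)
    q=P[k]; print(n,np.histogram(q[:,2],bins=range(5,115,5))[0])
    k=(abs(P[:,1]+250)<9)&(abs(P[:,0]-660)<9)&(P[:,2]>5)&(P[:,2]<110)
    q=P[k]; print(n,np.histogram(q[:,2],bins=range(5,115,5))[0])
E
```

```text
clock: 6.0
position: [661.5, -249.5, 2.9]
ee_rot: [[0.005, 1.0, 0.001], [1.0, -0.005, -0.0], [-0.0, 0.001, -1.0]]
contact_force: [-0.9, -0.2, 5.7]
grip_width: 35.6
grasp_force: 25.3
wrist [   0    0    0   51  123  155  164  179   39   34  131  402  814 4777
 1236  867 1854 3053 2120 1499 1853]
wrist [   6    0    0    0    0    0    0  211 1147  117  617  853  235    0
    0    0   79   15    2    2    9]
scene [ 0  0  1  7 17 17 22 25 18 11  5 13 41 82 24 25 38 18 15  9 32]
scene [16  4  0  0  0  0  0  9 36 12 27 27  9  0  0  0  2  0  0  0  0]
```

```bash
python3 -m inch '[{"jaw":0.2,"slide":[0,0,-0.3],"dr":[0,0,0]},{"jaw":0.2,"slide":[0,0,-0.6],"dr":[0,0,0]},{"jaw":0.2,"slide":[0,0,-0.8],"dr":[0,0,0]},{"jaw":0.2,"slide":[0,0,-0.8],"dr":[0,0,0]},{"jaw":0.2,"slide":[0,0,-0.8],"dr":[0,0,0]},{"jaw":0.2,"slide":[0,0,-0.7],"dr":[0,0,0]},{"jaw":0.2,"slide":[0.5,-0.4,0],"dr":[0,0,0]},{"jaw":0.2,"slide":[0.8,-0.5,0],"dr":[0,0,0]},{"jaw":0.2,"slide":[0.9,-0.6,0],"dr":[0,0,0]},{"jaw":0.2,"slide":[0.9,-0.6,0],"dr":[0,0,0]}]' && python3 -m inch '[{"jaw":0.2,"slide":[0.9,-0.6,0],"dr":[0,0,0]},{"jaw":0.2,"slide":[0.9,-0.6,0],"dr":[0,0,0]},{"jaw":0.2,"slide":[0.9,-0.6,0],"dr":[0,0,0]},{"jaw":0.2,"slide":[0.9,-0.6,0],"dr":[0,0,0]},{"jaw":0.2,"slide":[0.9,-0.6,0],"dr":[0,0,0]},{"jaw":0.2,"slide":[0.9,-0.6,0],"dr":[0,0,0]},{"jaw":0.2,"slide":[0.9,-0.6,0],"dr":[0,0,0]},{"jaw":0.2,"slide":[0.9,-0.4,0],"dr":[0,0,0]},{"jaw":0.2,"slide":[0.6,-0.1,0],"dr":[0,0,0]},{"jaw":0.2,"slide":[0,0,0],"dr":[0,0,0]}]'
python3 - <<'E'
from h import *
p,d=cams.read_camera("wrist"); cv2.imwrite("pics/w4.png",p)
E
```

```text
clock: 7.1
position: [608.6, -171.1, 103.2]
ee_rot: [[0.005, 1.0, 0.001], [1.0, -0.005, -0.0], [-0.0, 0.001, -1.0]]
contact_force: [0.1, -0.5, -0.6]
grip_width: 35.3
grasp_force: 25.1
clock: 8.1
position: [492.2, 25.3, 103.2]
ee_rot: [[0.003, 1.0, 0.001], [1.0, -0.003, 0.0], [0.0, 0.001, -1.0]]
contact_force: [-0.3, -0.8, -1.1]
grip_width: 35.4
grasp_force: 25.1
```

View pics/w4.png

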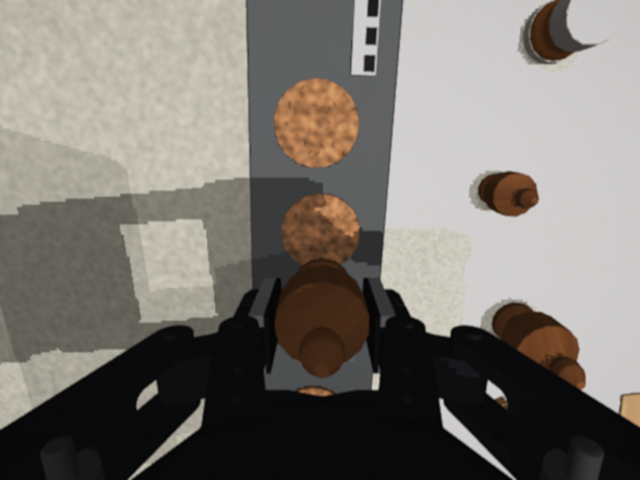

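The wrist view shows finial b held upright at (322,310) above the board, with rest 1 at (317,123) and rest 2 at (320,230) ahead. I'll lower it.

```bash
python3 -m inch '[{"jaw":0.2,"slide":[0.04,-0.07,0.6],"dr":[0,0,0]},{"jaw":0.2,"slide":[0,0,0.8],"dr":[0,0,0]},{"jaw":0.2,"slide":[0,0,0.8],"dr":[0,0,0]},{"jaw":0.2,"slide":[0,0,0.7],"dr":[0,0,0]},{"jaw":0.2,"slide":[0,0,0.4],"dr":[0,0,0]},{"jaw":0.2,"slide":[0,0,0.2],"dr":[0,0,0]},{"jaw":0.2,"slide":[0,0,0.04],"dr":[0,0,0]},{"jaw":0.2,"slide":[0,0,0],"dr":[0,0,0]}]'
```

```text
clock: 8.95
position: [491.2, 24.7, 14.4]
ee_rot: [[0.005, 1.0, 0.001], [1.0, -0.005, 0.0], [0.0, 0.001, -1.0]]
contact_force: [-0.8, -0.1, 0.5]
grip_width: 35.2
grasp_force: 25.1
```

```bash
python3 -m inch '[{"jaw":0.2,"slide":[0.05,-0.02,0.04],"dr":[0,0,0]},{"jaw":0.2,"slide":[0,0,0.04],"dr":[0,0,0]},{"jaw":0.2,"slide":[0,0,0],"dr":[0,0,0]}]'
```

```text
clock: 9.25
position: [490.7, 26.3, 12.8]
ee_rot: [[0.004, 1.0, 0.001], [1.0, -0.004, 0.0], [0.0, 0.001, -1.0]]
contact_force: [-1.8, -0.7, 8.1]
grip_width: 35.0
grasp_force: 25.7
```

```bash
python3 -m inch '[{"jaw":0.44,"slide":[0,0,0],"dr":[0,0,0]},{"jaw":0.5,"slide":[0,0,0],"dr":[0,0,0]},{"jaw":0.6,"slide":[0,0,0],"dr":[0,0,0]},{"jaw":0.8,"slide":[0,0,0],"dr":[0,0,0]},{"jaw":1,"slide":[0,0,0],"dr":[0,0,0]},{"jaw":1,"slide":[0,0,-0.4],"dr":[0,0,0]},{"jaw":1,"slide":[0,0,-0.8],"dr":[0,0,0]},{"jaw":1,"slide":[0,0,-1],"dr":[0,0,0]},{"jaw":1,"slide":[0,0,-1],"dr":[0,0,0]},{"jaw":1,"slide":[0,0,-1],"dr":[0,0,0]}]'
cat > chk.py <<'E'
from h import *
import sys
# finial positions near given xy, by tip and body: x y H R z0 z1 base
def chk(x,y,H,R,b):
    p,d=cams.read_camera("top"); P=pts("top",d,np.ones(d.shape,bool)); P=P[np.hypot(P[:,0]-x,P[:,1]-y)<35]
    P=P[P[:,2]<b+H+4]; t=P[P[:,2]>b+H*.82]; c=t[:,:2].mean(0); B=P[(P[:,2]>b+.3*H)&(np.hypot(*(P[:,:2]-c).T)<R+8)]
    print("tip",c.round(1),len(t),"top",P[:,2].max().round(1),"body",np.round(cv2.minEnclosingCircle(B[:,:2].astype(np.float32)),1) if 0 else [np.round(v,1) for v in cv2.minEnclosingCircle(B[:,:2].astype(np.float32))])
chk(*map(float,sys.argv[1:]))
E
python3 chk.py 490.5 26.4 66 18.5 10
```

```text
clock: 10.25
position: [490.1, 26.1, 118.6]
ee_rot: [[0.005, 1.0, 0.0], [1.0, -0.005, -0.0], [-0.0, 0.0, -1.0]]
contact_force: [0.8, -0.2, 0.4]
grip_width: 85.4
grasp_force: 0.0
tip [nan nan] 0 top 6.5 body [array([0., 0.]), np.float64(0.0)]chk.py:6: RuntimeWarning: Mean of empty slice.
  P=P[P[:,2]<b+H+4]; t=P[P[:,2]>b+H*.82]; c=t[:,:2].mean(0); B=P[(P[:,2]>b+.3*H)&(np.hypot(*(P[:,:2]-c).T)<R+8)]
  ret = um.true_divide(
```

```bash
python3 -m inch '[{"jaw":1,"slide":[0.27,0.7,0],"dr":[0,0,0]},{"jaw":1,"slide":[0.25,1,0],"dr":[0,0,0]},{"jaw":1,"slide":[0.25,1,0],"dr":[0,0,0]},{"jaw":1,"slide":[0.25,1,0],"dr":[0,0,0]},{"jaw":1,"slide":[0.25,0.9,0],"dr":[0,0,0]},{"jaw":1,"slide":[0,0.48,0],"dr":[0,0,0]},{"jaw":1,"slide":[0,0,0.6],"dr":[0,0,0]},{"jaw":1,"slide":[0,0,0.9],"dr":[0,0,0]},{"jaw":1,"slide":[0,0,0.9],"dr":[0,0,0]},{"jaw":1,"slide":[0,0,0],"dr":[0,0,0]}]'; python3 chk.py 490.5 26.4 66 18.5 10
```

```text
clock: 11.3
position: [613.2, 56.6, 53.3]
ee_rot: [[0.005, 1.0, -0.007], [1.0, -0.005, -0.001], [-0.001, -0.007, -1.0]]
contact_force: [-0.0, -0.2, 0.3]
grip_width: 85.7
grasp_force: 0.0chk.py:6: RuntimeWarning: Mean of empty slice.
  P=P[P[:,2]<b+H+4]; t=P[P[:,2]>b+H*.82]; c=t[:,:2].mean(0); B=P[(P[:,2]>b+.3*H)&(np.hypot(*(P[:,:2]-c).T)<R+8)]
  ret = um.true_divide(
Traceback (most recent call last):
  File "chk.py", line 8, in <module>
    chk(*map(float,sys.argv[1:]))
    ~~~^^^^^^^^^^^^^^^^^^^^^^^^^^
  File "chk.py", line 7, in chk
    print("tip",c.round(1),len(t),"top",P[:,2].max().round(1),"body",np.round(cv2.minEnclosingCircle(B[:,:2].astype(np.float32)),1) if 0 else [np.round(v,1) for v in cv2.minEnclosingCircle(B[:,:2].astype(np.float32))])
                                        ~~~~~~~~~~^^
ValueError: zero-size array to reduction operation maximum which has no identity
```

```bash
python3 -m inch '[{"jaw":1,"slide":[0.05,0.14,0.6],"dr":[0,0,0]},{"jaw":1,"slide":[0,0,0.7],"dr":[0,0,0]},{"jaw":1,"slide":[0,0,0.6],"dr":[0,0,0]},{"jaw":1,"slide":[0,0,0.38],"dr":[0,0,0]},{"jaw":0.1,"slide":[0,0,0],"dr":[0,0,0]},{"jaw":0.1,"slide":[0,0,0],"dr":[0,0,0]},{"jaw":0.1,"slide":[0,0,0],"dr":[0,0,0]},{"jaw":0.1,"slide":[0,0,0],"dr":[0,0,0]},{"jaw":0.1,"slide":[0,0,0],"dr":[0,0,0]},{"jaw":0.1,"slide":[0,0,0],"dr":[0,0,0]}]' 20;python3 - <<'E'
from h import *
for n in ("wrist","scene"):
    p,d=cams.read_camera(n); P=pts(n,d,np.ones(d.shape,bool)); cv2.imwrite(f"pics/{n}5.png",p)
    k=(abs(P[:,1]-57.8)<9)&(abs(P[:,0]-617)>17)&(abs(P[:,0]-617)<65)&(P[:,2]>5)&(P[:,2]<110)
    q=P[k]; print(n,np.histogram(q[:,2],bins=range(5,115,5))[0])
E
```

```text
clock: 12.35
position: [621.4, 58.6, 0.7]
ee_rot: [[0.005, 1.0, 0.001], [1.0, -0.005, 0.0], [0.0, 0.001, -1.0]]
contact_force: [-1.0, 0.2, 5.5]
grip_width: 28.8
grasp_force: 19.8
wrist [   0   11   23  137  194  284  243  208   90  366  412  404 3407 2279
 1075 1061 2864 2896 1328 2806  336]
scene [ 0  0  3 10 20 15 15 13  6  2  6 23 65 19 17 39  9  3  1 14 22]
```

View pics/scene5.png

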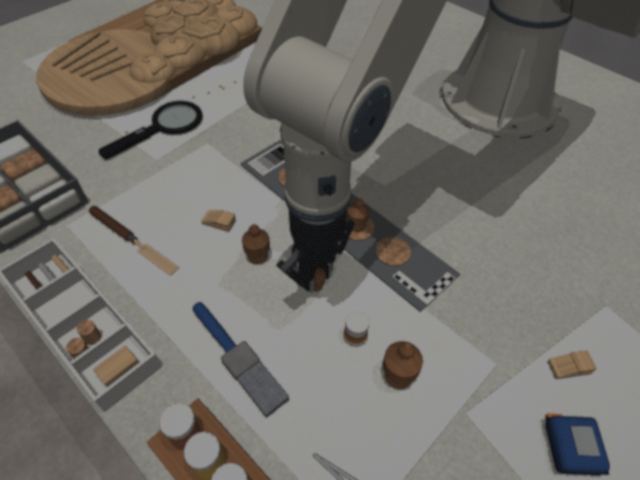

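The scene view shows finial b upright on its rest at (357,220), and the gripper holding finial a at (318,275).

```bash
python3 -m inch '[{"jaw":0.1,"slide":[0,0,-0.3],"dr":[0,0,0]},{"jaw":0.1,"slide":[0,0,-0.6],"dr":[0,0,0]},{"jaw":0.1,"slide":[0,0,-0.8],"dr":[0,0,0]},{"jaw":0.1,"slide":[0,0,-0.8],"dr":[0,0,0]},{"jaw":0.1,"slide":[0.2,0,-0.8],"dr":[0,0,0]},{"jaw":0.1,"slide":[0.35,-0.3,0],"dr":[0,0,0]},{"jaw":0.1,"slide":[0.4,-0.8,0],"dr":[0,0,0]},{"jaw":0.1,"slide":[0.4,-0.8,0],"dr":[0,0,0]},{"jaw":0.1,"slide":[0.4,-0.8,0],"dr":[0,0,0]},{"jaw":0.1,"slide":[0,-0.8,0],"dr":[0,0,0]}]' && python3 -m inch '[{"jaw":0.1,"slide":[0,-0.8,0],"dr":[0,0,0]},{"jaw":0.1,"slide":[0,-0.7,0],"dr":[0,0,0]},{"jaw":0.1,"slide":[0,-0.34,0],"dr":[0,0,0]},{"jaw":0.1,"slide":[0,0,0.5],"dr":[0,0,0]},{"jaw":0.1,"slide":[0,0,0.8],"dr":[0,0,0]},{"jaw":0.1,"slide":[0,0,0.6],"dr":[0,0,0]},{"jaw":0.1,"slide":[0,0,0.2],"dr":[0,0,0]},{"jaw":0.1,"slide":[0,0,0],"dr":[0,0,0]}]'
```

```text
clock: 13.45
position: [532.0, 103.8, 82.3]
ee_rot: [[0.004, 1.0, -0.0], [1.0, -0.004, 0.0], [0.0, -0.0, -1.0]]
contact_force: [0.9, -0.5, 0.2]
grip_width: 28.4
grasp_force: 19.9
clock: 14.25
position: [487.5, 102.8, 28.8]
ee_rot: [[0.005, 1.0, -0.002], [1.0, -0.005, -0.0], [-0.0, -0.002, -1.0]]
contact_force: [0.0, 1.0, -1.0]
grip_width: 28.0
grasp_force: 19.9
```

```bash
python3 -m inch '[{"jaw":0.1,"slide":[0,0,0.3],"dr":[0,0,0]},{"jaw":0.1,"slide":[0,0,0.2],"dr":[0,0,0]},{"jaw":0.1,"slide":[0,0,0.12],"dr":[0,0,0]},{"jaw":0.1,"slide":[0,0,0.04],"dr":[0,0,0]},{"jaw":0.1,"slide":[0,0,0],"dr":[0,0,0]},{"jaw":0.1,"slide":[0,0,0.03],"dr":[0,0,0]},{"jaw":0.1,"slide":[0,0,0],"dr":[0,0,0]}]'
```

```text
clock: 14.95
position: [487.7, 102.9, 12.8]
ee_rot: [[0.005, 1.0, 0.0], [1.0, -0.005, 0.0], [0.0, 0.0, -1.0]]
contact_force: [0.3, -0.2, 0.1]
grip_width: 28.5
grasp_force: 19.9
```

```bash
python3 -m inch '[{"jaw":0.1,"slide":[0,0,0.05],"dr":[0,0,0]},{"jaw":0.1,"slide":[0,0,0.04],"dr":[0,0,0]},{"jaw":0.1,"slide":[0,0,0],"dr":[0,0,0]}]'
```

```text
clock: 15.25
position: [487.7, 102.9, 10.7]
ee_rot: [[0.005, 1.0, 0.0], [1.0, -0.005, 0.0], [0.0, 0.0, -1.0]]
contact_force: [-0.2, -0.4, 4.2]
grip_width: 28.1
grasp_force: 20.3
```

```bash
python3 -m inch '[{"jaw":0.36,"slide":[0,0,0],"dr":[0,0,0]},{"jaw":0.42,"slide":[0,0,0],"dr":[0,0,0]},{"jaw":0.55,"slide":[0,0,0],"dr":[0,0,0]},{"jaw":0.8,"slide":[0,0,0],"dr":[0,0,0]},{"jaw":1,"slide":[0,0,0],"dr":[0,0,0]},{"jaw":1,"slide":[0,0,-0.4],"dr":[0,0,0]},{"jaw":1,"slide":[0,0,-0.8],"dr":[0,0,0]},{"jaw":1,"slide":[0,0,-1],"dr":[0,0,0]},{"jaw":1,"slide":[0,0,-1],"dr":[0,0,0]},{"jaw":1,"slide":[0,0,-1],"dr":[0,0,0]}]' && python3 -m inch '[{"jaw":1,"slide":[-0.6,0.6,0],"dr":[0,0,0]},{"jaw":1,"slide":[-0.9,0.9,0],"dr":[0,0,0]},{"jaw":1,"slide":[-0.9,0.9,0],"dr":[0,0,0]},{"jaw":1,"slide":[-0.9,0.9,0],"dr":[0,0,0]},{"jaw":1,"slide":[-0.9,0.9,0],"dr":[0,0,0]},{"jaw":1,"slide":[-0.9,0.9,0],"dr":[0,0,0]},{"jaw":1,"slide":[-0.7,0.8,0],"dr":[0,0,0]},{"jaw":1,"slide":[-0.3,0.43,0],"dr":[0,0,0]},{"jaw":1,"slide":[0,0,0],"dr":[0,0,0]},{"jaw":1,"slide":[0,0,0],"dr":[0,0,0]}]'
python3 chk.py 490.5 26.4 66 18.5 10; python3 chk.py 487.8 102.3 53 14.5 10;  python3 - <<'E'
from h import *
p,d=cams.read_camera("top"); cv2.imwrite("pics/t6.png",p)
p,d=cams.read_camera("wrist"); cv2.imwrite("pics/w6.png",p); P=pts("wrist",d,np.ones(d.shape,bool))
P=P[np.hypot(P[:,0]-646,P[:,1]+49)<33]; t=P[(P[:,2]>66)&(P[:,2]<85)]; print("c tip wrist",t.mean(0),len(t))
E
```

```text
clock: 16.25
position: [487.5, 102.9, 117.1]
ee_rot: [[0.005, 1.0, 0.0], [1.0, -0.005, 0.0], [0.0, 0.0, -1.0]]
contact_force: [1.8, 0.4, 0.4]
grip_width: 85.4
grasp_force: 0.0
clock: 17.25
position: [644.2, -49.7, 115.4]
ee_rot: [[0.005, 1.0, -0.001], [1.0, -0.005, 0.0], [0.0, -0.001, -1.0]]
contact_force: [-0.7, 0.5, -1.4]
grip_width: 85.8
grasp_force: 0.0
tip [nan nan] 0 top 50.9 body [array([0., 0.]), np.float64(0.0)]
tip [486.5 101.7] 37 top 65.7 body [array([486.7, 102.3]), np.float64(14.7)]
c tip wrist [647.20733382 -49.33966053  73.72551203] 698chk.py:6: RuntimeWarning: Mean of empty slice.
  P=P[P[:,2]<b+H+4]; t=P[P[:,2]>b+H*.82]; c=t[:,:2].mean(0); B=P[(P[:,2]>b+.3*H)&(np.hypot(*(P[:,:2]-c).T)<R+8)]
  ret = um.true_divide(
```

```bash
python3 -m inch '[{"jaw":1,"slide":[0,0.08,0.5],"dr":[0,0,0]},{"jaw":1,"slide":[0,0,0.9],"dr":[0,0,0]},{"jaw":1,"slide":[0,0,0.9],"dr":[0,0,0]},{"jaw":1,"slide":[0,0,0.9],"dr":[0,0,0]},{"jaw":1,"slide":[0,0,0.7],"dr":[0,0,0]},{"jaw":1,"slide":[0,0,0.5],"dr":[0,0,0]},{"jaw":1,"slide":[0,0,0.3],"dr":[0,0,0]},{"jaw":1,"slide":[0,0,0],"dr":[0,0,0]}]' && python3 -m inch '[{"jaw":0.25,"slide":[0,0,0],"dr":[0,0,0]},{"jaw":0.25,"slide":[0,0,0],"dr":[0,0,0]},{"jaw":0.25,"slide":[0,0,0],"dr":[0,0,0]},{"jaw":0.25,"slide":[0,0,0],"dr":[0,0,0]},{"jaw":0.25,"slide":[0,0,0],"dr":[0,0,0]},{"jaw":0.25,"slide":[0,0,0],"dr":[0,0,0]}]' 25
```

```text
clock: 18.25
position: [646.6, -50.3, -3.0]
ee_rot: [[0.005, 1.0, -0.001], [1.0, -0.005, 0.0], [0.0, -0.001, -1.0]]
contact_force: [0.1, -0.0, -0.1]
grip_width: 85.2
grasp_force: 0.0
clock: 18.85
position: [647.8, -50.4, -1.1]
ee_rot: [[0.005, 1.0, 0.001], [1.0, -0.005, -0.0], [-0.0, 0.001, -1.0]]
contact_force: [-1.3, 0.5, 5.7]
grip_width: 43.0
grasp_force: 25.6
```

```bash
python3 -m inch '[{"jaw":0.25,"slide":[0,0,-0.3],"dr":[0,0,0]},{"jaw":0.25,"slide":[0,0,-0.6],"dr":[0,0,0]},{"jaw":0.25,"slide":[0,0,-0.8],"dr":[0,0,0]},{"jaw":0.25,"slide":[0,0,-0.8],"dr":[0,0,0]},{"jaw":0.25,"slide":[-0.06,-0.3,0],"dr":[0,0,0]},{"jaw":0.25,"slide":[-0.1,-0.7,0],"dr":[0,0,0]},{"jaw":0.25,"slide":[-0.1,-0.9,0],"dr":[0,0,0]},{"jaw":0.25,"slide":[-0.1,-0.9,0],"dr":[0,0,0]},{"jaw":0.25,"slide":[0,-0.9,0],"dr":[0,0,0]},{"jaw":0.25,"slide":[0,-0.9,0],"dr":[0,0,0]}]' && python3 -m inch '[{"jaw":0.25,"slide":[0,-0.8,0],"dr":[0,0,0]},{"jaw":0.25,"slide":[0,-0.6,0],"dr":[0,0,0]},{"jaw":0.25,"slide":[0,-0.33,0],"dr":[0,0,0]},{"jaw":0.25,"slide":[0,0,0.4],"dr":[0,0,0]},{"jaw":0.25,"slide":[0,0,0.6],"dr":[0,0,0]},{"jaw":0.25,"slide":[0,0,0.4],"dr":[0,0,0]},{"jaw":0.25,"slide":[0,0,0.2],"dr":[0,0,0]},{"jaw":0.25,"slide":[0,0,0],"dr":[0,0,0]}]'
```

```text
clock: 19.85
position: [530.4, -58.9, 60.3]
ee_rot: [[0.005, 1.0, -0.001], [1.0, -0.005, 0.0], [0.0, -0.001, -1.0]]
contact_force: [0.0, 0.1, -0.5]
grip_width: 42.7
grasp_force: 25.6
clock: 20.65
position: [488.6, -58.5, 19.5]
ee_rot: [[0.004, 1.0, -0.002], [1.0, -0.004, 0.0], [0.0, -0.002, -1.0]]
contact_force: [0.6, 0.4, -0.8]
grip_width: 42.5
grasp_force: 25.6
```

```bash
python3 -m inch '[{"jaw":0.25,"slide":[-0.03,0.03,0.16],"dr":[0,0,0]},{"jaw":0.25,"slide":[0,0,0.12],"dr":[0,0,0]},{"jaw":0.25,"slide":[0,0,0.06],"dr":[0,0,0]},{"jaw":0.25,"slide":[0,0,0.03],"dr":[0,0,0]},{"jaw":0.25,"slide":[0,0,0.03],"dr":[0,0,0]},{"jaw":0.25,"slide":[0,0,0.02],"dr":[0,0,0]},{"jaw":0.25,"slide":[0,0,0],"dr":[0,0,0]}]'
```

```text
clock: 21.35
position: [489.6, -59.4, 10.0]
ee_rot: [[0.005, 1.0, 0.0], [1.0, -0.005, -0.0], [-0.0, 0.0, -1.0]]
contact_force: [-0.4, -0.1, -0.9]
grip_width: 42.6
grasp_force: 25.6
```

```bash
python3 -m inch '[{"jaw":0.25,"slide":[0,0,0.04],"dr":[0,0,0]},{"jaw":0.25,"slide":[0,0,0.04],"dr":[0,0,0]},{"jaw":0.25,"slide":[0,0,0],"dr":[0,0,0]}]'
```

```text
clock: 21.65
position: [489.7, -59.4, 8.8]
ee_rot: [[0.005, 1.0, 0.0], [1.0, -0.005, -0.0], [-0.0, 0.0, -1.0]]
contact_force: [-3.6, 0.3, 13.6]
grip_width: 42.9
grasp_force: 26.9
```

```bash
python3 -m inch '[{"jaw":0.53,"slide":[0,0,0],"dr":[0,0,0]},{"jaw":0.58,"slide":[0,0,0],"dr":[0,0,0]},{"jaw":0.7,"slide":[0,0,0],"dr":[0,0,0]},{"jaw":0.9,"slide":[0,0,0],"dr":[0,0,0]},{"jaw":1,"slide":[0,0,0],"dr":[0,0,0]},{"jaw":1,"slide":[0,0,-0.4],"dr":[0,0,0]},{"jaw":1,"slide":[0,0,-0.8],"dr":[0,0,0]},{"jaw":1,"slide":[0,0,-1],"dr":[0,0,0]},{"jaw":1,"slide":[0,0,-1],"dr":[0,0,0]},{"jaw":1,"slide":[0,0,-1],"dr":[0,0,0]}]' && python3 -m inch '[{"jaw":1,"slide":[0.7,0.4,0],"dr":[0,0,0]},{"jaw":1,"slide":[1,0.6,0],"dr":[0,0,0]},{"jaw":1,"slide":[1,0.6,0],"dr":[0,0,0]},{"jaw":1,"slide":[1,0.6,0],"dr":[0,0,0]},{"jaw":1,"slide":[1,0.6,0],"dr":[0,0,0]},{"jaw":1,"slide":[1,0.6,0],"dr":[0,0,0]},{"jaw":1,"slide":[1,0.6,0],"dr":[0,0,0]},{"jaw":1,"slide":[1,0.6,0],"dr":[0,0,0]},{"jaw":1,"slide":[1,0.6,0],"dr":[0,0,0]},{"jaw":1,"slide":[1,0.6,0],"dr":[0,0,0]}]' && python3 -m inch '[{"jaw":1,"slide":[1,0.4,0],"dr":[0,0,0]},{"jaw":1,"slide":[0.9,0,0],"dr":[0,0,0]},{"jaw":1,"slide":[0.42,0,0],"dr":[0,0,0]},{"jaw":1,"slide":[0,0,0],"dr":[0,0,0]},{"jaw":1,"slide":[0,0,0],"dr":[0,0,0]}]'
python3 chk.py 490.5 26.4 66 18.5 10; python3 chk.py 489.7 -59.4 79 22 10;python3 - <<'E'
from h import *
p,d=cams.read_camera("wrist"); cv2.imwrite("pics/w7.png",p); P=pts("wrist",d,np.ones(d.shape,bool))
P=P[np.hypot(P[:,0]-644,P[:,1]-241)<33]; t=P[(P[:,2]>78)&(P[:,2]<97)]; print("d tip wrist",t.mean(0),len(t))
E
```

```text
clock: 22.65
position: [489.5, -59.4, 114.6]
ee_rot: [[0.005, 1.0, 0.0], [1.0, -0.005, -0.0], [-0.0, 0.0, -1.0]]
contact_force: [0.1, 0.7, -0.0]
grip_width: 85.1
grasp_force: 0.0
clock: 23.65
position: [636.1, 183.5, 113.7]
ee_rot: [[0.005, 1.0, 0.0], [1.0, -0.005, 0.0], [0.0, 0.0, -1.0]]
contact_force: [-0.6, 0.3, -0.0]
grip_width: 85.6
grasp_force: 0.0
clock: 24.15
position: [645.6, 239.7, 113.1]
ee_rot: [[0.004, 1.0, -0.0], [1.0, -0.004, -0.0], [-0.0, -0.0, -1.0]]
contact_force: [-0.2, -0.0, -0.3]
grip_width: 85.8
grasp_force: 0.0
tip [489.3  25.5] 60 top 77.6 body [array([489.8,  25.6]), np.float64(18.2)]
tip [488.1 -58. ] 84 top 89.5 body [array([488.9, -58.6]), np.float64(21.9)]
d tip wrist [645.4035799  243.17115395  86.14613644] 1047
```

```bash
python3 -m inch '[{"jaw":1,"slide":[0.08,0,0.5],"dr":[0,0,0]},{"jaw":1,"slide":[0,0,0.9],"dr":[0,0,0]},{"jaw":1,"slide":[0,0,0.9],"dr":[0,0,0]},{"jaw":1,"slide":[0,0,0.8],"dr":[0,0,0]},{"jaw":1,"slide":[0,0,0.6],"dr":[0,0,0]},{"jaw":1,"slide":[0,0,0.4],"dr":[0,0,0]},{"jaw":1,"slide":[0,0,0.18],"dr":[0,0,0]},{"jaw":1,"slide":[0,0,0],"dr":[0,0,0]}]' && python3 -m inch '[{"jaw":0.35,"slide":[0,0,0],"dr":[0,0,0]},{"jaw":0.35,"slide":[0,0,0],"dr":[0,0,0]},{"jaw":0.35,"slide":[0,0,0],"dr":[0,0,0]},{"jaw":0.35,"slide":[0,0,0],"dr":[0,0,0]},{"jaw":0.35,"slide":[0,0,0],"dr":[0,0,0]},{"jaw":0.35,"slide":[0,0,0],"dr":[0,0,0]}]' 30
```

```text
clock: 25.1
position: [646.8, 242.6, 6.4]
ee_rot: [[0.005, 1.0, 0.001], [1.0, -0.005, 0.0], [0.0, 0.001, -1.0]]
contact_force: [-0.2, -0.4, 2.6]
grip_width: 85.2
grasp_force: 0.0
clock: 25.7
position: [646.3, 242.5, 6.4]
ee_rot: [[0.005, 1.0, 0.001], [1.0, -0.005, 0.0], [0.0, 0.001, -1.0]]
contact_force: [-0.4, 0.4, 6.1]
grip_width: 50.0
grasp_force: 31.6
```

```bash
python3 -m inch '[{"jaw":0.35,"slide":[0,0,-0.3],"dr":[0,0,0]},{"jaw":0.35,"slide":[0,0,-0.6],"dr":[0,0,0]},{"jaw":0.35,"slide":[0,0,-0.9],"dr":[0,0,0]},{"jaw":0.35,"slide":[0,0,-0.9],"dr":[0,0,0]},{"jaw":0.35,"slide":[0,0,-0.9],"dr":[0,0,0]},{"jaw":0.35,"slide":[0,0,-0.8],"dr":[0,0,0]},{"jaw":0.35,"slide":[0,0,-0.6],"dr":[0,0,0]},{"jaw":0.35,"slide":[-0.4,0,0],"dr":[0,0,0]},{"jaw":0.35,"slide":[-0.8,0,0],"dr":[0,0,0]},{"jaw":0.35,"slide":[-0.9,-0.3,0],"dr":[0,0,0]}]' && python3 -m inch '[{"jaw":0.35,"slide":[-0.9,-0.5,0],"dr":[0,0,0]},{"jaw":0.35,"slide":[-0.9,-0.5,0],"dr":[0,0,0]},{"jaw":0.35,"slide":[-0.9,-0.5,0],"dr":[0,0,0]},{"jaw":0.35,"slide":[-0.9,-0.5,0],"dr":[0,0,0]},{"jaw":0.35,"slide":[-0.9,-0.5,0],"dr":[0,0,0]},{"jaw":0.35,"slide":[-0.9,-0.5,0],"dr":[0,0,0]},{"jaw":0.35,"slide":[-0.9,-0.5,0],"dr":[0,0,0]},{"jaw":0.35,"slide":[-0.9,-0.5,0],"dr":[0,0,0]},{"jaw":0.35,"slide":[-0.9,-0.5,0],"dr":[0,0,0]},{"jaw":0.35,"slide":[-0.9,-0.5,0],"dr":[0,0,0]}]' && python3 -m inch '[{"jaw":0.35,"slide":[-0.9,-0.5,0],"dr":[0,0,0]},{"jaw":0.35,"slide":[-0.9,-0.4,0],"dr":[0,0,0]},{"jaw":0.35,"slide":[-0.8,-0.2,0],"dr":[0,0,0]},{"jaw":0.35,"slide":[-0.5,-0.1,0],"dr":[0,0,0]},{"jaw":0.35,"slide":[-0.2,0,0],"dr":[0,0,0]},{"jaw":0.35,"slide":[0,0,0],"dr":[0,0,0]},{"jaw":0.35,"slide":[0,0,0],"dr":[0,0,0]}]'
```

```text
clock: 26.7
position: [637.8, 188.2, 129.7]
ee_rot: [[0.004, 1.0, -0.001], [1.0, -0.004, -0.001], [-0.001, -0.001, -1.0]]
contact_force: [-0.3, 0.2, -1.2]
grip_width: 49.7
grasp_force: 31.4
clock: 27.7
position: [509.9, -36.5, 129.6]
ee_rot: [[0.005, 1.0, -0.003], [1.0, -0.005, -0.0], [-0.0, -0.003, -1.0]]
contact_force: [0.5, 0.0, -0.9]
grip_width: 49.8
grasp_force: 31.4
clock: 28.4
position: [481.8, -116.5, 130.7]
ee_rot: [[0.005, 1.0, -0.0], [1.0, -0.005, 0.0], [0.0, -0.0, -1.0]]
contact_force: [-1.1, 0.2, -1.0]
grip_width: 50.1
grasp_force: 31.4
```

```bash
python3 -m inch '[{"jaw":0.35,"slide":[-0.4,0.07,0],"dr":[0,0,0]},{"jaw":0.35,"slide":[-0.36,0,0.2],"dr":[0,0,0]},{"jaw":0.35,"slide":[0,0,0.7],"dr":[0,0,0]},{"jaw":0.35,"slide":[0,0,0.9],"dr":[0,0,0]},{"jaw":0.35,"slide":[0,0,0.9],"dr":[0,0,0]},{"jaw":0.35,"slide":[0,0,0.8],"dr":[0,0,0]},{"jaw":0.35,"slide":[0,0,0.5],"dr":[0,0,0]},{"jaw":0.35,"slide":[0,0,0.3],"dr":[0,0,0]},{"jaw":0.35,"slide":[0,0,0.1],"dr":[0,0,0]},{"jaw":0.35,"slide":[0,0,0],"dr":[0,0,0]}]'
```

```text
clock: 29.4
position: [483.7, -135.9, 21.0]
ee_rot: [[0.005, 1.0, 0.0], [1.0, -0.005, -0.0], [-0.0, 0.0, -1.0]]
contact_force: [0.2, 0.9, -0.3]
grip_width: 49.4
grasp_force: 31.4
```

```bash
python3 -m inch '[{"jaw":0.35,"slide":[0,0,0.08],"dr":[0,0,0]},{"jaw":0.35,"slide":[0,0,0.06],"dr":[0,0,0]},{"jaw":0.35,"slide":[0,0,0.03],"dr":[0,0,0]},{"jaw":0.35,"slide":[0,0,0.02],"dr":[0,0,0]},{"jaw":0.35,"slide":[0,0,0],"dr":[0,0,0]}]'
```

```text
clock: 29.9
position: [483.6, -135.9, 16.4]
ee_rot: [[0.005, 1.0, 0.0], [1.0, -0.005, -0.0], [-0.0, 0.0, -1.0]]
contact_force: [-0.2, -0.1, 1.4]
grip_width: 49.8
grasp_force: 31.5
```

```bash
python3 -m inch '[{"jaw":0.35,"slide":[0,0,0.02],"dr":[0,0,0]},{"jaw":0.6,"slide":[0,0,0],"dr":[0,0,0]},{"jaw":0.66,"slide":[0,0,0],"dr":[0,0,0]},{"jaw":0.8,"slide":[0,0,0],"dr":[0,0,0]},{"jaw":1,"slide":[0,0,0],"dr":[0,0,0]},{"jaw":1,"slide":[0,0,-0.4],"dr":[0,0,0]},{"jaw":1,"slide":[0,0,-0.8],"dr":[0,0,0]},{"jaw":1,"slide":[0,0,-1],"dr":[0,0,0]},{"jaw":1,"slide":[0,0,-1],"dr":[0,0,0]},{"jaw":1,"slide":[0,0,-1],"dr":[0,0,0]}]' && python3 -m inch '[{"jaw":1,"slide":[0,0,-1],"dr":[0,0,0]},{"jaw":1,"slide":[-0.5,0,0],"dr":[0,0,0]},{"jaw":1,"slide":[-0.9,0,0],"dr":[0,0,0]},{"jaw":1,"slide":[-0.9,0,0],"dr":[0,0,0]},{"jaw":1,"slide":[-0.9,0,0],"dr":[0,0,0]},{"jaw":1,"slide":[-0.9,0,0],"dr":[0,0,0]},{"jaw":1,"slide":[-0.9,0,0],"dr":[0,0,0]},{"jaw":1,"slide":[-0.9,0,0],"dr":[0,0,0]},{"jaw":1,"slide":[-0.9,0,0],"dr":[0,0,0]},{"jaw":1,"slide":[0,0,0],"dr":[0,0,0]}]'
for a in "487.8 102.3 53 14.5 10" "490.5 26.4 66 18.5 10" "489.7 -59.4 79 22 10" "483.5 -135.6 92 25.5 10"; do python3 chk.py $a; done
python3 -c "
from h import *
p,d=cams.read_camera('scene'); cv2.imwrite('pics/s9.png',p)"
```

```text
clock: 30.9
position: [483.2, -135.7, 122.1]
ee_rot: [[0.005, 1.0, -0.0], [1.0, -0.005, 0.0], [0.0, -0.0, -1.0]]
contact_force: [0.3, -0.1, -0.2]
grip_width: 85.4
grasp_force: 0.0
clock: 31.9
position: [482.3, -308.4, 145.1]
ee_rot: [[0.006, 1.0, -0.0], [1.0, -0.006, -0.001], [-0.001, -0.0, -1.0]]
contact_force: [-0.8, 0.1, -0.4]
grip_width: 85.4
grasp_force: 0.0
tip [486.3 101.7] 38 top 64.4 body [array([486.9, 102.1]), np.float64(14.5)]
tip [489.4  25.3] 58 top 77.1 body [array([489.8,  25.7]), np.float64(18.1)]
tip [488.1 -58. ] 84 top 91.4 body [array([488.8, -58.7]), np.float64(21.7)]
tip [ 482.4 -134.4] 124 top 103.8 body [array([ 482.9, -135.7]), np.float64(25.6)]
```

View pics/s9.png

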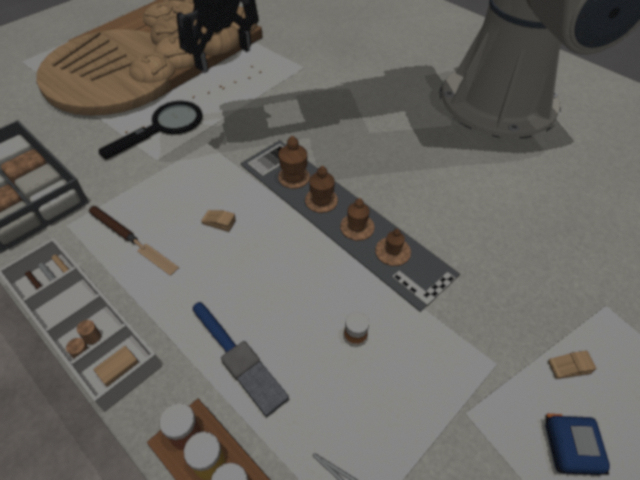

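The scene view shows all four finials upright on their rests. The shortest is at (395,243) beside the L-scale and the tallest at (293,163) beside the grey card, each within about 2 mm of centre.

```bash
python3 -c "
from cell import arm
print(arm.close_job())"
```

```text
the job is handed in; nothing more can be done
None
```

All four finials stand upright and released on their rests, in height order from the L-scale (shortest) to the grey card (tallest), each measured within about 2 mm of its rest's centre; the job was handed in at about 32 s, and no verdict was shown.

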